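# Acknowledge a set-up change on a balancing machine

### The arm

A 6-joint arm with a two-finger parallel gripper is mounted at the origin on the work surface. World frame = base frame: x ahead of the robot, y to its left, z up, the work surface at z = 0. Lengths are in mm, angles in degrees, forces in N, time in s.
With the tool pointing down it reaches from about 350 to 850 mm from the base axis. Payload 8.1 kg.
Tool frame: the origin (TCP) lies at the very end of the fingers, on their centre line; the grasp point (between the pads) lies 19 mm behind it (r.grip_depth is the distance from the TCP to the grasp point, in mm); y points along the fingers, z is the direction in which the jaws open and shut, and the axes are right-handed (so a half turn about y gives the same grasp; the last joint's range is limited). The gripper opens to 85 mm and grips with 20 to 120 N. Pads are 22 mm wide; open, the fingers measure 114 mm over their backs; the gripper's body (76 mm by 85 mm) begins 54 mm behind the grasp point. The pads swing forward as they close: fully open they stand 13 mm farther back than shut.
Start: joints at [70.967, 7.471, 85.268, -0, 87.261, -4.893], TCP at [146.559, 581.83, 231.292] pointing down, gripper open.
Joint ranges: [-169.43, 169.43], [-51.17, 129.36], [1.28, 143.12], [-76.62, 256.62], [0, 156.53], [-152.29, 152.29]. Speed limits (degrees/s): [136.94, 136.94, 159.86, 180, 180, 180].

### API

Orientations are given as [roll, pitch, yaw] about the fixed x, y, z axes, in that order (R = Rz(yaw) Ry(pitch) Rx(roll)).
In Python, from bench import readout, eyes, r gives the robot as it stands. The module is installed in compiled form; this text tells all that it offers.
- The arm moves only by the tool move_arm, never from a script. Its argument "motion" is text: rows parted by semicolons, each of 6 numbers parted by spaces: the shift along the world's x, y, z in cm, then the turn, a rotation vector about the world's x, y, z in degrees. A call has 1 to 10 rows; each row is the pose to reach, as a shift and turn from the pose commanded when the call began; what a row does not reach only later rows make up. A row lasts 1/12 s, in which the tool goes at most 41.7 mm and 7.16 degrees, less where a joint would pass 70% of its speed; a pose out of reach is approached as far as the arm can. A call with a gripper value outside its range is refused whole. "fingers" is the finger opening in cm, from 0 to 8.54, set as the call begins (left out, the last holds). The fingers move at their own pace and stop on an object; "squeeze" is the grip in N (left out, the last holds). Time passes only in rows, so rows that repeat a pose let the fingers close. It gives the time, the measured TCP pose, the force and the opening at its end, in the units of the state.
- readout.sense(): the state, without advancing time (a new reading comes with each control period).
- eyes.snapshot(name): name is "scene" or "top" or "wrist"; returns a dict with "image" (384x512x3 uint8, blue, green, red), "fx", "fy", "cx", "cy" (pixels), "world_to_cam" (4x4, takes a point from world to camera coordinates). Camera axes: x right, y down, z forward; pixel columns grow to the right and rows downward; lengths in mm; the calibration is good to about 2 mm. A picture is of the moment at which its call begins. There is no depth.
- r.hand_in(): hands the job in, once; it reports no verdict.
The state is a dict: "time": time; "joint_pos": joint angles; "qd": joint speeds; "joint_efforts": joint torques, N m; "tool_pos": TCP position; "tcp_rot": TCP orientation; "ft_force": force on the tool from outside, world axes, zero at the start; "wrist_torque": the same for the moment, N m; "finger_gap": finger opening in mm.
Only numpy, scipy, OpenCV 4.12 (cv2) and the standard library are available. Lean on these libraries where they do the work, as an engineer would, in place of code of your own. Each camera call takes 0.05 s, during which the arm holds its last target. There are 200 camera calls.

### The job

Slide the loose roller support on the balancing machine's bed fully home on its locating plate, flat against both dowels and the end stop. Then acknowledge the change at the control station: with the support home, turn the key clockwise (seen from above) as far as it goes, pause there a moment, turn it back to where it comes out, draw it out and lay it flat in the blue tray without dropping it. Do not press the emergency stop, and leave the other tools and parts where they are.

Things in the scene. Friction and masses are not known exactly. Their poses are not given: they have to be found in the camera images.
- support: Loose roller support, olive-bronze, 0.75 kg. Foot plate 150 (x) x 110 (y) x 16 mm, edges clear for pushing; origin at the centre of its underside, z up. Low upright with two rollers across x = 0 (y -47 to +31), 64 mm tall; orange clamp lever at x 25 to 58, y -39 to +18, 44 tall. Starts 10 to 50 mm short of dowels and stop, a little askew; oiled, slides at about 1 to 2.5 N.
- locplate: Fixed dark steel locating plate 250 (x) x 200 (y) x 20 mm, origin at the centre of its underside, 25 mm above the table. Steel dowels (16 mm diameter, 18 mm high) at x = -25 and +45, y = -78 take the support's -y edge. The end stop at +x takes its +x edge: a round button with its face at x = +85, y = -15, 2 to 16 mm above the plate.
- home (a point): Point on the locating plate's top face, 45 mm above the table, axes as the plate's: the support's origin lies here, axes parallel, when it is fully home.
- key_head (a point): Centre of the key's orange head, which is 32 (x) x 9 (y) x 36 (z) mm: grip it across the 9 mm. Axes are the key's: z points from blade tip to head. The key stands upright in the lock at the start, in its release position, head centre 26 mm above the lock's face.
- key: The same key, 74 mm long, 60 g; origin at the tip of its blade, 56 mm below the head's centre. Steel blade 12 (x) x 4 (y) mm, 38 mm long, of which 30 mm is in the lock; two wings across it, 15 to 23 mm above the tip, reach 14.5 mm either side of the key's axis along x.
- lock_face (a point): Centre of the lock's steel face, 79 mm above the table, on the upright turning axis; axes as the control station's, a fixed grey box 170 (x) x 90 (y) x 65 mm high; its centre is at x = +25 from here. Released, the key's x axis lies along this x axis (white mark). Collar 48 mm across, level with the face.
- lock (a joint): Turn of the lock's plug, rad: 0 = release position (white mark), the only one where the notches in the face let the key's wings out; grows clockwise from above to 1.05 (60 degrees, green mark). Solid stops at both ends, friction about 0.06 N m, stays where left. The key has some 0.07 rad of play each way; past about 0.3 rad it is firmly held in.
- estop (a joint): Emergency stop push, m: 0 = out, 0.006 = fully pressed (begins to move at about 5 N).
- estop_top (a point): Top centre of the red emergency stop mushroom, 40 mm diameter, 96 mm above the table, at x = +72 mm from the lock's axis on the station.
- tray: Fixed open blue tray 190 (x) x 170 (y) x 28 mm, walls and floor 4 mm thick. Origin at the centre of its underside, on the table.
- screwdriver: Orange-handled screwdriver lying on the table, 200 mm long along its x; leave alone.
- spanner: Steel spanner lying on the table, 180 mm long; leave alone.
- putty_jar: Jar, 60 mm diameter, 70 mm high; leave alone.
- clamp_lever: Spare orange clamp lever standing on its boss, 83 mm long from boss (origin) to tip along x, 33 mm high; leave alone.
- bearing: Steel bearing ring lying flat, 52 mm diameter, 15 mm high; leave alone.
- tacho: Laser tachometer on a round stand 68 mm in diameter, right of the bed, 1.3 kg, 150 mm high; its white head reaches 96 mm towards its +y; leave alone.
Mind the look-alikes: they are no part of the job. Leave any yellow look-alike of the support alone.

How it is judged:
By the outcome, as a careful person would: the job done as asked, in the order asked, and still so for the second after the job is handed in, with the robot touching nothing.
It also fails if it takes over 72 s, if anything falls off the work surface, if the arm or the gripper's body presses on something with over 40 N, if the wrist force passes 120 N, or if a joint passes its speed limit or range.

## Working session

There is one attempt and no reset: what is moved stays moved. The work goes in short steps, Python scripts to look and compute and a tool call to move; the robot and the scene stay as the last step left them, time stands still between calls to the robot, and variables do not carry over. Pictures are saved under pics/ and viewed, about 8 in all and at most 12, crops included, and the job is handed in when it is done.

Besides the shell and the picture viewer there is one more tool, called after ">>>" as name(argument=value, ...), one argument or row to a line, values as JSON. move_arm: Moves the arm, as the interface text tells. Its arguments: {"type":"object","properties":{"motion":{"type":"string"},"fingers":{"type":"number"},"squeeze":{"type":"number"}},"required":["motion"]}

```bash
mkdir -p pics
cat > h.py <<'E'
import numpy as np, cv2
from bench import readout, eyes, r
def snap(n,f):
    s=eyes.snapshot(n); cv2.imwrite(f'pics/{f}.png',s['image']); np.savez(f'pics/{f}.npz',**{k:s[k] for k in s}); return s
def load(f): return dict(np.load(f'pics/{f}.npz'))
def ray(s,u,v,z):
    W=np.array(s['world_to_cam']);R=W[:3,:3];t=W[:3,3]
    d=R.T@np.array([(u-s['cx'])/s['fx'],(v-s['cy'])/s['fy'],1]);c=-R.T@t
    return c+d*(z-c[2])/d[2]
def proj(s,p):
    W=np.array(s['world_to_cam']);q=W[:3,:3]@np.array(p)+W[:3,3]
    return np.array([s['fx']*q[0]/q[2]+s['cx'],s['fy']*q[1]/q[2]+s['cy']])
E
python3 - <<'E'
from h import *
a=snap('scene','s0');b=snap('top','t0')
cv2.imwrite('pics/t0b.png',cv2.resize(b['image'],(800,600),interpolation=cv2.INTER_CUBIC))
cv2.imwrite('pics/s0b.png',cv2.resize(a['image'],(800,600),interpolation=cv2.INTER_CUBIC))
print(readout.sense()); 
for s in(a,b): W=np.array(s['world_to_cam']);print(s['fx'],-W[:3,:3].T@W[:3,3])
E
```

```text
{'time': 0.1, 'joint_pos': array([ 7.09650581e+01,  7.51036762e+00,  8.53264847e+01, -1.15100671e-03,
        8.72610169e+01, -4.89107665e+00]), 'qd': array([ 0.02158708, -0.0635197 , -0.21245102, -0.09442558, -0.09876825,
       -0.02146404]), 'joint_efforts': array([ 1.82257805e-03, -5.70946276e+01, -5.01942372e+01, -8.28036264e-05,
        7.99586065e-03,  8.50762490e-05]), 'tool_pos': array([146.41063147, 581.32953079, 230.3206218 ]), 'tcp_rot': array([-9.00976109e+01,  7.19908689e-03, -1.41438154e+01]), 'ft_force': array([ 0.01809233, -0.77889973, -0.87483675]), 'wrist_torque': array([ 0.02031614,  0.00932636, -0.03628497]), 'finger_gap': 85.3564016929068}
462.7100204759639 [1272.90586604  269.32775686 1471.36045751]
435.16055999227154 [ 424.78705771  -49.94967594 1251.92055863]
```

View pics/t0b.png

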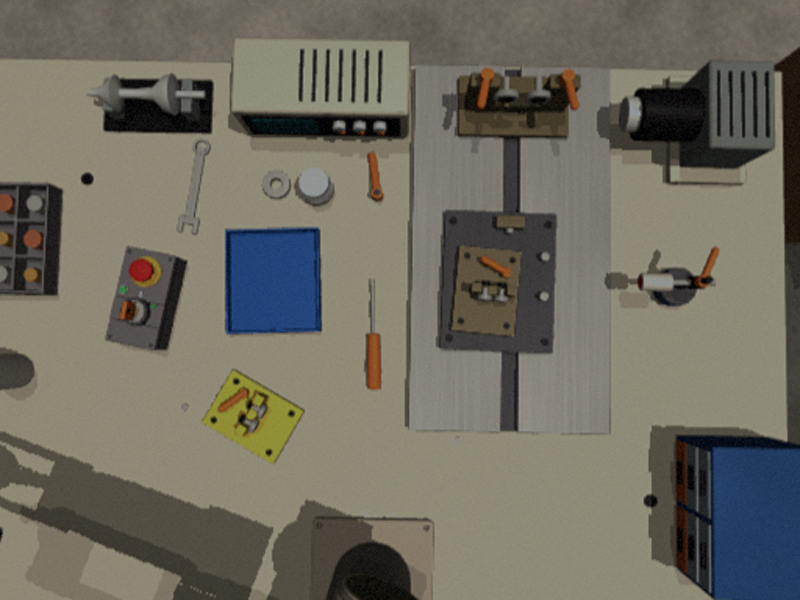

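View pics/s0b.png

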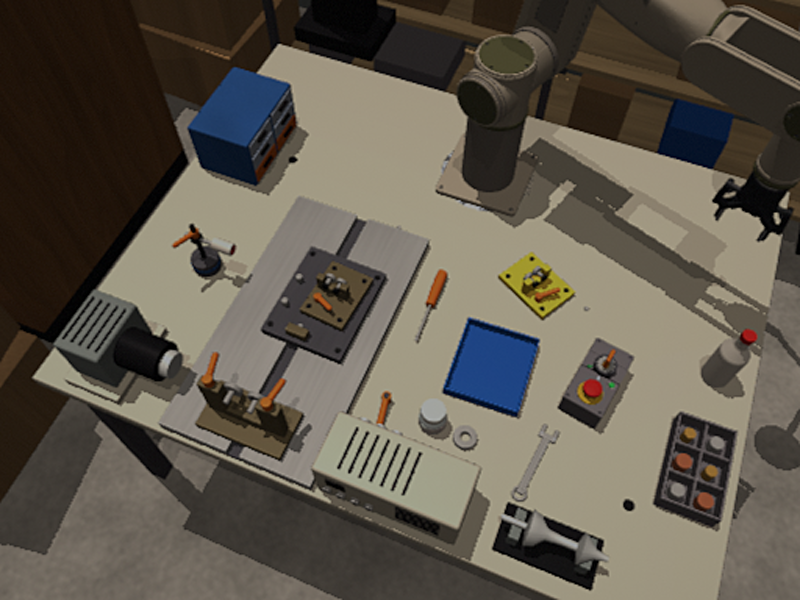

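Support candidates (in the 800-px top view): bronze plate with two rollers at (487,290) on the dark locating plate, yellow look-alike at (254,415), tall fixed bronze rest at (515,105). The first matches the description. Key candidates: orange head at (130,312) on the station, spare lever at (375,177). The first matches. I'll check both choices in a close crop.

Run:
```python
from h import *
b=load('t0');im=b['image']
A=cv2.resize(im[130:230,275:363],None,fx=5,fy=5,interpolation=cv2.INTER_CUBIC)
B=cv2.resize(im[154:229,62:124],None,fx=5.5,fy=5.5,interpolation=cv2.INTER_CUBIC)
C=np.zeros((500,A.shape[1]+B.shape[1],3),np.uint8);C[:A.shape[0],:A.shape[1]]=A;C[:B.shape[0],A.shape[1]:]=B
C=cv2.convertScaleAbs(C,alpha=1.7);print(C.shape);cv2.imwrite('pics/c1.png',C)
```

```text
(500, 781, 3)
```

View pics/c1.png

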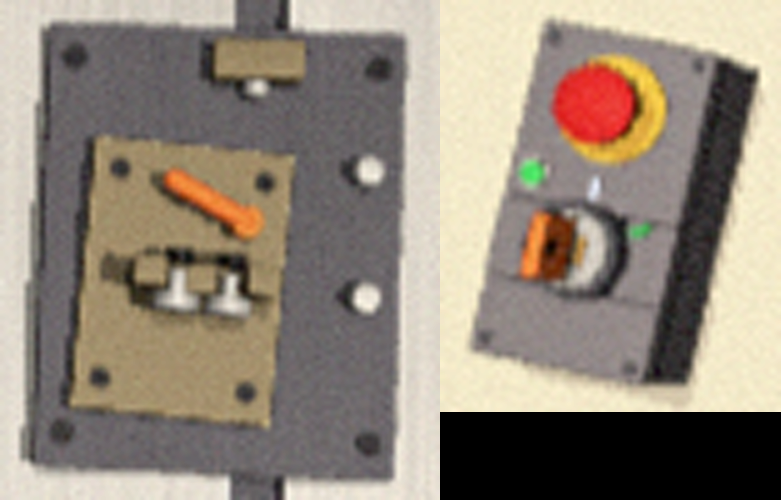

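```bash
cat >> h.py <<'E'
from scipy.optimize import least_squares
def fitrect(s,px,lx,ly,z):
    # px in order (+x,+y),(+x,-y),(-x,-y),(-x,+y) corners
    P=np.array([ray(s,u,v,z)[:2] for u,v in px]);L=np.array([[lx,ly],[lx,-ly],[-lx,-ly],[-lx,ly]])/2
    m=P.mean(0);d=P-m;a=np.arctan2((L[:,0]*d[:,1]-L[:,1]*d[:,0]).sum(),(L*d).sum())
    c,sn=np.cos(a),np.sin(a);res=d-L@np.array([[c,sn],[-sn,c]])
    return m,np.degrees(a),res,[np.linalg.norm(P[i]-P[i-1]) for i in (1,2,3,0)]
E
python3 - <<'E'
from h import *
b=load('t0')
f=lambda L:[(275+u/5-.4,130+v/5-.4) for u,v in L]
g=lambda L:[(62+(u-440)/5.5-.4,154+v/5.5-.4) for u,v in L]
np.set_printoptions(precision=1,suppress=True)
print('plate',fitrect(b,f([(45,23),(406,35),(392,480),(35,465)]),250,200,45))
print('sup',fitrect(b,f([(93,136),(295,155),(270,425),(70,405)]),150,110,61))
print('stn',fitrect(b,g([(545,20),(715,60),(640,380),(472,350)]),170,90,65))
print('estop',ray(b,*g([(594,104)])[0],94),'head',ray(b,*g([(547,245)])[0],123),'collar',ray(b,*g([(583,250)])[0],79))
print('dowels',ray(b,*f([(370,170)])[0],63),ray(b,*f([(367,297)])[0],63))
T=lambda L:[(u*.64,v*.64) for u,v in L]
print('tray',fitrect(b,T([(226,229),(319,228),(321,331),(227,333)]),190,170,28))
R=np.array(readout.sense()['tcp_rot'])
w=snap('wrist','w0');W=w['world_to_cam'];print(w['fx'],-W[:3,:3].T@W[:3,3],W[:3,:3])
E
```

```text
plate (array([ 539.4, -214.2]), np.float64(-0.9806457321621077), array([[-1.3,  1.1],
       [-0.9, -0.9],
       [ 0.6,  1.3],
       [ 1.6, -1.5]]), [np.float64(201.9573656670493), np.float64(248.48152569776516), np.float64(197.1992198699133), np.float64(247.13026508750465)])
sup (array([ 520.7, -191.7]), np.float64(-4.414153385688718), array([[-0.5,  0.8],
       [-0.5, -0.7],
       [ 0.4,  0.1],
       [ 0.7, -0.3]]), [np.float64(111.53776001990586), np.float64(149.16670848305375), np.float64(109.63241503541693), np.float64(148.70005683992375)])
stn (array([495.6, 415.4]), np.float64(-10.399584793062532), array([[-1. , -0.7],
       [-3.3,  1.6],
       [ 3.7,  1.7],
       [ 0.6, -2.6]]), [np.float64(88.14763028547313), np.float64(163.21515923112906), np.float64(85.30626043857848), np.float64(168.1296697017825)])
estop [541.6 405.7  94. ] head [471.2 413.6 123. ] collar [470.9 413.8  79. ]
dowels [ 582.9 -293.8   63. ] [ 513.  -292.6   63. ]
tray (array([533.9, 189.1]), np.float64(2.365865490537355), array([[ 0. ,  0.1],
       [-2. ,  0.7],
       [ 0.9, -0.2],
       [ 1. , -0.7]]), [np.float64(169.32806838514364), np.float64(187.10366267245234), np.float64(169.49394415349576), np.float64(189.05183239004177)])
322.71128926881966 [ 69.4 600.3 371.6] [[ 0.2  1.  -0. ]
 [ 0.9 -0.2  0.3]
 [ 0.3 -0.1 -1. ]]
```

>>> move_arm(
  motion="29 -18 2 0 0 0;29 -18 2 0 0 0;29 -18 2 0 0 0;29 -18 2 0 0 0;29 -18 2 0 0 0;29 -18 2 0 0 0;29 -18 2 0 0 0;29 -18 2 0 0 0;29 -18 2 0 0 0;29 -18 2 0 0 0",
)

```text
time: 0.98
tool_pos: [439.0, 399.7, 251.0]
tcp_rot: [-90.0, -0.0, -14.4]
ft_force: [-0.4, 0.8, 0.4]
finger_gap: 85.6
```

Run:
```python
from h import *
w=snap('wrist','w1');cv2.imwrite('pics/w1b.png',cv2.convertScaleAbs(cv2.resize(w['image'],(800,600),interpolation=cv2.INTER_CUBIC),alpha=1.5))
s=readout.sense();print(s['tool_pos'],s['tcp_rot'],s['ft_force'],s['time'])
for n,p in dict(lock=(471,414,79),head=(471,414,123),est=(542,404,96)).items(): print(n,proj(w,p)*1.5625)
```

```text
[437.35876047 400.90895036 250.85415247] [-9.00260369e+01  4.13004134e-02 -1.43027879e+01] [0.01948602 0.37686166 0.23007205] 1.0333
lock [429.51355439 305.03289565]
head [434.46261434 329.78608453]
est [440.8365818  414.24402532]
```

View pics/w1b.png

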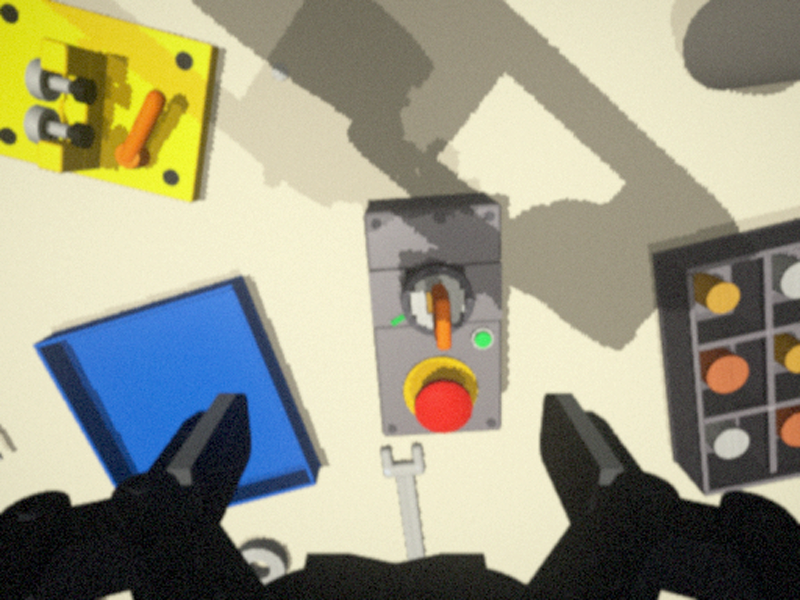

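Run:
```python
from h import *
np.set_printoptions(precision=1,suppress=True)
w=load('w1');k=1/1.5625
for n,u,v,z in [('est',443,406,94),('collar',438,296,79),('headtop',441,316,123),('head a',437,287,123),('head b',445,346,123),('bl',385,434,65),('br',500,430,65),('r mid',500,262,65),('l mid',371,270,65),('r mid2',500,325,65),('l mid2',376,327,65),('ledbig',483,339,65),('trayTR',240,278,28),('trayTL',37,344,28)]: print(n,ray(w,u*k,v*k,z))
im=w['image'];hsv=cv2.cvtColor(im,cv2.COLOR_BGR2HSV)
m=cv2.inRange(hsv,(0,180,60),(4,255,255))[200:290,240:330];ys,xs=np.nonzero(m);print('red',(xs.min()+xs.max())/2+240,(ys.min()+ys.max())/2+200,len(xs),np.ptp(xs),np.ptp(ys))
c=im[160:285,225:335];cv2.imwrite('pics/w1c.png',cv2.convertScaleAbs(cv2.resize(c,None,fx=5,fy=5,interpolation=cv2.INTER_CUBIC)[:600],alpha=1.5))
```

```text
est [537.5 406.7  94. ]
collar [466.3 420.8  79. ]
headtop [463.7 419.5 123. ]
head a [446.4 421.1 123. ]
head b [482.3 417.6 123. ]
bl [566.9 358.3  65. ]
br [584.8 442.2  65. ]
r mid [458.  466.2  65. ]
l mid [442.  381.5  65. ]
r mid2 [502.3 457.8  65. ]
l mid2 [482.3 374.1  65. ]
ledbig [509.7 444.4  65. ]
trayTR [432.5 280.4  28. ]
trayTL [443.7 108.   28. ]
red 283.5 259.0 914 35 32
```

View pics/w1c.png

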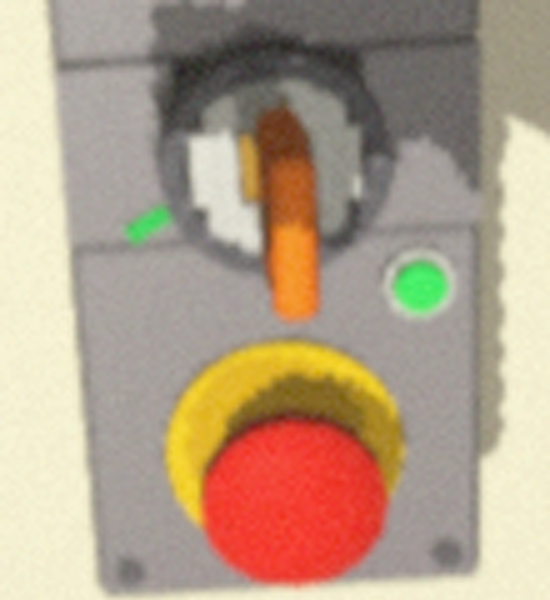

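The crop shows the key's orange head at crop (290,225) over the collar at (275,160), white mark under it, estop dome at (295,500). The yellow look-alike and the tray lie elsewhere, so the choice is confirmed. Wrist and top views differ by about 4 mm in x, which I'll refine later. Next, the support.

>>> move_arm(
  motion="5 -25 0 0 0 -25;10 -50 0 0 0 -50;10 -50 0 0 0 -76.5;10 -50 0 0 0 -76.5;10 -50 0 0 0 -76.5;10 -50 0 0 0 -76.5;10 -50 0 0 0 -76.5;10 -50 0 0 0 -76.5;10 -50 0 0 0 -76.5;10 -50 0 0 0 -76.5",
  fingers=4,
)

```text
time: 1.87
tool_pos: [517.8, -6.8, 251.2]
tcp_rot: [-90.0, 0.0, -86.0]
ft_force: [1.0, 0.5, 0.3]
finger_gap: 40.0
```

>>> move_arm(
  motion="0 0 0 0 0 0;0 0 0 0 0 0;0 0 0 0 0 0",
)

```text
time: 2.12
tool_pos: [517.9, -5.3, 251.0]
tcp_rot: [-90.0, 0.1, -85.6]
ft_force: [-0.6, -0.2, -0.1]
finger_gap: 39.9
```

Run:
```python
from h import *
w=snap('wrist','w2');cv2.imwrite('pics/w2b.png',cv2.convertScaleAbs(cv2.resize(w['image'],(800,600),interpolation=cv2.INTER_CUBIC),alpha=1.5))
s=readout.sense();print(s['tool_pos'],s['tcp_rot'],s['ft_force'],s['time'],s['joint_pos'])
```

```text
[517.92832354  -4.82151602 251.10055652] [-9.00221008e+01  4.80381569e-02 -8.55833076e+01] [-0.70754927  0.4795508  -0.29206564] 2.1667 [-6.23690301e+00 -5.73575143e+00  9.65493368e+01  4.31283410e-02
  8.92170156e+01 -1.06542055e+01]
```

View pics/w2b.png

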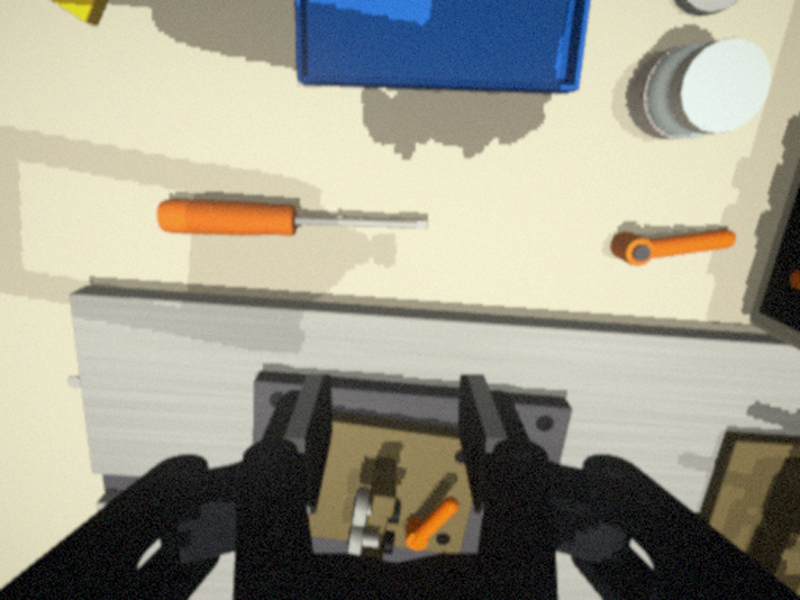

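Run:
```python
from h import *
np.set_printoptions(precision=1,suppress=True)
w=load('w2');k=1/1.5625
c,s=np.cos(np.radians(-1)),np.sin(np.radians(-1));R=np.array([[c,-s],[s,c]])
for x in(-125,125): print('plate top pred',np.array([539.4,-214.2])+R@[x,100])
for n,u,v,z in [('p-',260,377,45),('p+',571,399,45),('s1',335,421,61),('s2',464,438,61),('trayA',300,80,28),('trayB',580,89,28)]: print(n,ray(w,u*k,v*k,z))
```

```text
plate top pred [ 416.2 -112. ]
plate top pred [ 666.1 -116.4]
p- [ 422.5 -110.4   45. ]
p+ [ 662.6 -111.    45. ]
s1 [ 482.5 -134.3   61. ]
s2 [ 580.7 -141.6   61. ]
trayA [446.1 102.6  28. ]
trayB [633.1 111.2  28. ]
```

>>> move_arm(
  motion="3.1 -9.5 0 0 0 -5.2;3.1 -9.5 -4 0 0 -5.2;3.1 -9.5 -8 0 0 -5.2;3.1 -9.5 -12 0 0 -5.2;3.1 -9.5 -16 0 0 -5.2;3.1 -9.5 -20 0 0 -5.2;3.1 -9.5 -20.2 0 0 -5.2;3.1 -9.5 -20.2 0 0 -5.2;3.1 -9.5 -20.2 0 0 -5.2;3.1 -9.5 -20.2 0 0 -5.2",
)

```text
time: 3.0
tool_pos: [551.0, -100.8, 51.5]
tcp_rot: [-89.8, -0.0, -90.8]
ft_force: [-0.3, 0.2, 0.5]
finger_gap: 40.3
```

>>> move_arm(
  motion="0 -0.5 0 0 0 0;0 -1 0 0 0 0;0 -1.5 0 0 0 0;0 -1.8 0 0 0 0;0 -2.1 0 0 0 0;0 -2.4 0 0 0 0;0 -2.7 0 0 0 0;0 -3 0 0 0 0;0 -3.3 0 0 0 0;0 -3.6 0 0 0 0",
)

```text
time: 3.83
tool_pos: [549.3, -137.8, 49.2]
tcp_rot: [-90.0, 0.0, -91.0]
ft_force: [0.3, 2.8, 0.8]
finger_gap: 39.8
```

>>> move_arm(
  motion="0 -0.1 0 0 0 0;0 -0.2 0 0 0 0;0 -0.3 0 0 0 0;0 -0.4 0 0 0 0;0 -0.5 0 0 0 0;0 -0.6 0 0 0 0;0 -0.7 0 0 0 0",
)

```text
time: 4.42
tool_pos: [549.2, -144.8, 49.3]
tcp_rot: [-90.0, 0.0, -91.0]
ft_force: [0.4, 2.4, -0.1]
finger_gap: 40.2
```

>>> move_arm(
  motion="0 -0.1 0 0 0 0;0 -0.2 0 0 0 0;0 -0.2 0 0 0 0;0 -0.2 0 0 0 0",
)

```text
time: 4.75
tool_pos: [549.3, -147.0, 49.3]
tcp_rot: [-90.0, -0.0, -91.0]
ft_force: [-0.4, 0.8, -0.4]
finger_gap: 39.7
```

>>> move_arm(
  motion="0 -0.1 0 0 0 0;0 -0.2 0 0 0 0;0 -0.2 0 0 0 0",
)

```text
time: 5.0
tool_pos: [549.2, -148.9, 49.3]
tcp_rot: [-90.0, -0.0, -91.0]
ft_force: [0.5, 1.7, -0.3]
finger_gap: 40.2
```

>>> move_arm(
  motion="0 -0.1 0 0 0 0;0 -0.2 0 0 0 0;0 -0.2 0 0 0 0",
)

```text
time: 5.25
tool_pos: [549.3, -151.0, 49.3]
tcp_rot: [-90.0, -0.0, -91.0]
ft_force: [-0.8, 1.4, 0.3]
finger_gap: 39.8
```

>>> move_arm(
  motion="0 -0.1 0 0 0 0;0 -0.2 0 0 0 0;0 -0.2 0 0 0 0",
)

```text
time: 5.5
tool_pos: [549.3, -153.0, 49.3]
tcp_rot: [-90.0, -0.0, -91.0]
ft_force: [0.2, 1.1, -0.6]
finger_gap: 39.9
```

>>> move_arm(
  motion="0 -0.1 0 0 0 0;0 -0.2 0 0 0 0;0 -0.2 0 0 0 0",
)

```text
time: 5.75
tool_pos: [549.3, -155.0, 49.3]
tcp_rot: [-90.0, -0.0, -91.0]
ft_force: [0.1, 1.9, 0.1]
finger_gap: 40.0
```

Run:
```python
from h import *
a=snap('top','t1')['image'];b=snap('scene','s1')['image']
f=lambda im:cv2.convertScaleAbs(cv2.resize(im,None,fx=4,fy=4,interpolation=cv2.INTER_CUBIC),alpha=1.6)
A=f(a[125:240,270:368]);B=f(b[150:240,160:258]);print(A.shape,B.shape)
C=np.zeros((460,784,3),np.uint8);C[:460,:392]=A;C[:360,392:]=B;cv2.imwrite('pics/c2.png',C)
```

```text
(460, 392, 3) (360, 392, 3)
```

View pics/c2.png

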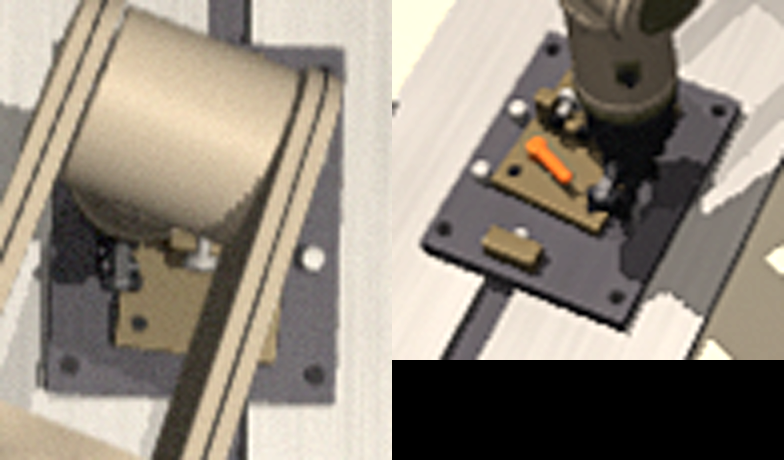

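The top crop shows the support moved about 27 mm toward the dowels without rotating. Its corner is at crop (275,362) and the dowel's face at (301,257), so roughly 7 to 10 mm remain. I'll keep pushing.

>>> move_arm(
  motion="0 -0.1 0 0 0 0;0 -0.2 0 0 0 0;0 -0.3 0 0 0 0;0 -0.4 0 0 0 0;0 -0.5 0 0 0 0",
)

```text
time: 6.27
tool_pos: [549.2, -159.8, 49.3]
tcp_rot: [-90.0, 0.0, -91.0]
ft_force: [0.4, 3.8, 0.5]
finger_gap: 40.0
```

>>> move_arm(
  motion="0 -0.1 0 0 0 0;0 -0.2 0 0 0 0;0 -0.3 0 0 0 0;0 -0.3 0 0 0 0",
)

```text
time: 6.6
tool_pos: [549.0, -162.8, 49.1]
tcp_rot: [-90.0, 0.0, -91.0]
ft_force: [-1.5, 2.9, 1.4]
finger_gap: 40.1
```

>>> move_arm(
  motion="0 -0.1 0 0 0 0;0 -0.2 0 0 0 0;0 -0.2 0 0 0 0",
)

```text
time: 6.85
tool_pos: [549.0, -164.7, 49.1]
tcp_rot: [-90.0, 0.0, -91.0]
ft_force: [-1.9, 3.8, 1.1]
finger_gap: 40.0
```

Still rotating (force up to about 4 N). Continue.

>>> move_arm(
  motion="0 -0.1 0 0 0 0;0 -0.15 0 0 0 0;0 -0.15 0 0 0 0",
)

```text
time: 7.1
tool_pos: [549.0, -165.1, 49.1]
tcp_rot: [-90.0, 0.1, -91.0]
ft_force: [-2.2, 9.0, 0.6]
finger_gap: 40.2
```

>>> move_arm(
  motion="0 -0.1 0 0 0 0;0 -0.15 0 0 0 0;0 -0.15 0 0 0 0",
)

```text
time: 7.35
tool_pos: [549.0, -165.2, 49.1]
tcp_rot: [-90.1, 0.2, -90.9]
ft_force: [-2.1, 15.0, 4.8]
finger_gap: 39.9
```

>>> move_arm(
  motion="0 -0.1 0 0 0 0;0 -0.1 0 0 0 0;0 -0.1 0 0 0 0",
)

```text
time: 7.6
tool_pos: [549.0, -165.3, 49.0]
tcp_rot: [-90.1, 0.3, -90.9]
ft_force: [-2.4, 19.2, 6.0]
finger_gap: 40.0
```

>>> move_arm(
  motion="0 3 0 0 0 0;0 3 3 0 0 0;0 3 7 0 0 0;0 3 10 0 0 7;-2 0 10 0 0 14;-5 -2 10 0 0 21;-8 -4 10 0 0 28;-11 -6 10 0 0 35;-14.4 -6.4 10 0 0 42;-14.4 -6.4 10 0 0 49",
)

```text
time: 8.43
tool_pos: [400.2, -234.2, 148.3]
tcp_rot: [-90.2, 0.1, -41.8]
ft_force: [-1.2, 0.6, 0.5]
finger_gap: 40.1
```

>>> move_arm(
  motion="0 0 0 0 0 7;0 0 0 0 0 14;0 0 0 0 0 21;0 0 0 0 0 28;0 0 0 0 0 35;0 0 0 0 0 41;0 0 -3 0 0 41;0 0 -7 0 0 41;0 0 -10 0 0 41;0 0 -10 0 0 41",
)

```text
time: 9.27
tool_pos: [401.2, -230.5, 43.3]
tcp_rot: [-89.7, 0.5, -1.0]
ft_force: [-0.3, 1.5, -1.0]
finger_gap: 40.0
```

>>> move_arm(
  motion="0 0.1 0.6 0 0 0;0 0.1 0.6 0 0 0;0.5 0.1 0.6 0 0 0;1 0.1 0.6 0 0 0;1.4 0.1 0.6 0 0 0;1.8 0.1 0.6 0 0 0;2.2 0.1 0.6 0 0 0;2.6 0.1 0.6 0 0 0;3 0.1 0.6 0 0 0;3.4 0.1 0.6 0 0 0",
)

```text
time: 10.1
tool_pos: [439.3, -231.6, 55.0]
tcp_rot: [-90.0, 0.1, -1.0]
ft_force: [-1.2, -0.1, 1.7]
finger_gap: 39.8
```

>>> move_arm(
  motion="0.2 0 0 0 0 0;0.4 0 0 0 0 0;0.6 0 0 0 0 0;0.8 0 0 0 0 0;1 0 0 0 0 0;1.2 0 0 0 0 0;1.4 0 0 0 0 0",
)

```text
time: 10.68
tool_pos: [453.3, -231.7, 55.1]
tcp_rot: [-90.0, 0.0, -1.0]
ft_force: [-2.2, -0.1, -0.4]
finger_gap: 39.7
```

>>> move_arm(
  motion="0 0 -0.3 0 0 0;0 0 -0.5 0 0 0;0.2 0 -0.5 0 0 0;0.4 0 -0.5 0 0 0;0.6 0 -0.5 0 0 0;0.7 0 -0.5 0 0 0",
)

```text
time: 11.18
tool_pos: [460.4, -231.7, 50.2]
tcp_rot: [-90.0, 0.0, -1.0]
ft_force: [-1.7, 0.0, -0.6]
finger_gap: 39.9
```

>>> move_arm(
  motion="0.1 0 0 0 0 0;0.2 0 0 0 0 0;0.2 0 0 0 0 0",
)

```text
time: 11.43
tool_pos: [462.5, -231.8, 50.4]
tcp_rot: [-90.0, -0.0, -1.0]
ft_force: [-0.9, 0.1, -0.9]
finger_gap: 39.8
```

>>> move_arm(
  motion="0.1 0 0 0 0 0;0.2 0 0 0 0 0;0.2 0 0 0 0 0",
)

```text
time: 11.68
tool_pos: [462.9, -231.7, 50.0]
tcp_rot: [-90.0, 0.2, -1.0]
ft_force: [-9.7, 1.3, 3.8]
finger_gap: 39.5
```

>>> move_arm(
  motion="0.1 0 0 0 0 0;0.2 0 0 0 0 0;0.2 0 0 0 0 0;0.2 0 0 0 0 0",
)

```text
time: 12.02
tool_pos: [463.0, -231.5, 49.5]
tcp_rot: [-89.9, 0.4, -1.0]
ft_force: [-17.9, -0.0, 8.0]
finger_gap: 40.0
```

>>> move_arm(
  motion="-2 0 0 0 0 0;-4 0 0 0 0 0;-4 0 4 0 0 0;-4 0 8 0 0 -7;-4 2 10 0 0 -14;0 4 10 0 0 -21;3 7 10 0 0 -28;6 9 10 0 0 -35;9 9 10 0 0 -42;9 9 10 0 0 -49",
)

```text
time: 12.85
tool_pos: [560.8, -139.4, 149.1]
tcp_rot: [-89.9, -0.0, -49.4]
ft_force: [-0.3, 0.1, 0.2]
finger_gap: 39.7
```

>>> move_arm(
  motion="0 0 0 0 0 -7;0 0 0 0 0 -14;0 0 0 0 0 -21;0 0 0 0 0 -28;0 0 0 0 0 -35;0 0 0 0 0 -41;0 0 -3 0 0 -41;0 0 -7 0 0 -41;0 0 -9.7 0 0 -41;0 0 -9.7 0 0 -41",
)

```text
time: 13.68
tool_pos: [551.8, -140.1, 46.7]
tcp_rot: [-90.5, 0.2, -90.2]
ft_force: [-0.8, -0.6, -1.2]
finger_gap: 39.7
```

>>> move_arm(
  motion="0 -0.5 0 0 0 0;0 -1 0 0 0 0;0 -1.5 0 0 0 0;0 -2 0 0 0 0;0 -2.3 0 0 0 0;0 -2.5 0 0 0 0;0 -2.6 0 0 0 0;0 -2.6 0 0 0 0",
)

```text
time: 14.35
tool_pos: [557.6, -165.5, 55.0]
tcp_rot: [-89.9, 0.2, -90.2]
ft_force: [1.0, 14.5, 5.8]
finger_gap: 40.2
```

>>> move_arm(
  motion="0 -0.1 0 0 0 0;0 -0.2 0 0 0 0;0 -0.2 0 0 0 0;0 -0.2 0 0 0 0",
)

```text
time: 14.68
tool_pos: [557.7, -165.9, 55.0]
tcp_rot: [-89.9, 0.3, -90.2]
ft_force: [1.5, 20.8, 8.3]
finger_gap: 40.3
```

>>> move_arm(
  motion="0 3 0 0 0 0;0 3 4 0 0 0;0 3 8 0 0 0;0 3 12 0 0 0;0 6 16 0 0 7;0 10 19 0 0 14;0 14 19 0 0 21;-1 18 19 0 0 28;-2 22 19 0 0 35;-3 26 19 0 0 42",
)

```text
time: 15.52
tool_pos: [528.9, 81.7, 245.1]
tcp_rot: [-89.9, -0.1, -47.9]
ft_force: [0.4, 1.8, -0.3]
finger_gap: 40.3
```

>>> move_arm(
  motion="-1 4 0 0 0 7;-2 8 0 0 0 14;-3 12 0 0 0 21;-3 16 0 0 0 28;-3 20 0 0 0 35;-3 24 0 0 0 37;-3 28 0 0 0 37;-3 31.5 0 0 0 37;-3 31.5 0 0 0 37;-3 31.5 0 0 0 37",
)

```text
time: 16.35
tool_pos: [498.4, 396.9, 243.4]
tcp_rot: [-90.0, -0.0, -11.0]
ft_force: [0.0, 0.1, -0.6]
finger_gap: 40.2
```

>>> move_arm(
  motion="0 0 0 0 0 0;0 0 0 0 0 0;0 0 0 0 0 0;0 0 0 0 0 0",
)

```text
time: 16.68
tool_pos: [499.3, 394.2, 243.8]
tcp_rot: [-90.0, -0.0, -11.3]
ft_force: [-0.1, 0.0, 0.2]
finger_gap: 40.4
```

Run:
```python
from h import *
s=readout.sense();print(s['tool_pos'],s['tcp_rot'],s['ft_force'],s['time'],s['joint_pos'])
w=snap('wrist','w3')['image'];a=snap('top','t2')['image']
f=lambda im,k:cv2.convertScaleAbs(cv2.resize(im,None,fx=k,fy=k,interpolation=cv2.INTER_CUBIC),alpha=1.6)
A=f(a[130:230,275:363],4);B=f(w[100:240,220:330],4);print(A.shape,B.shape)
C=np.zeros((560,800,3),np.uint8);C[:400,:352]=A;C[:560,360:]=B;cv2.imwrite('pics/c3.png',C)
```

```text
[499.25554573 394.17406518 243.83347457] [-8.99772666e+01 -3.17758635e-02 -1.13057399e+01] [-0.11596539  0.00212575  0.17155604] 16.6833 [ 3.36788751e+01  1.27301197e+01  7.80878256e+01 -6.38432285e-03
  8.91435091e+01 -4.50152980e+01]
(400, 352, 3) (560, 440, 3)
```

View pics/c3.png

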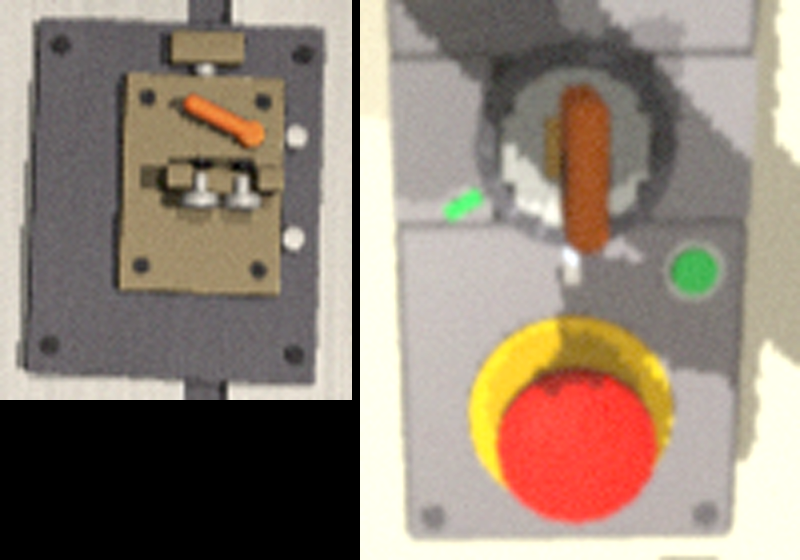

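Run:
```python
from h import *
np.set_printoptions(precision=1,suppress=True)
w=load('w3');g=lambda u,v,z:ray(w,220+(u-360)/4-.375,100+v/4-.375,z)
for n,u,v,z in [('est',577,447,94),('collar',577,146,79),('headtop +x',588,252,123),('headtop -x est',585,85,123),('BL',410,532,65),('BR',730,540,65),('mL',402,222,65),('mR',742,228,65),('mark',571,265,65)]: print(n,g(u,v,z))
W=w['world_to_cam'];print(-W[:3,:3].T@W[:3,3])
for z in (105,123): print(proj(w,(466,420.5,z)))
```

```text
est [538.8 406.4  94. ]
collar [469.7 419.8  79. ]
headtop +x [484.7 416.6 123. ]
headtop -x est [451.1 421.9 123. ]
BL [566.1 357.2  65. ]
BR [585.6 442.3  65. ]
mL [482.  373.7  65. ]
mR [500.3 457.4  65. ]
mark [501.3 413.4  65. ]
[421.3 409.  385.1]
[275.8 136.3]
[277.4 139.6]
```

The crop shows the support flush on both dowels (296,136)/(293,238) and touching the stop button (205,70). The key head top is at (585,168), the collar at (577,146) and the estop at (577,447). Lock axis ≈ (468.3, 420.3), yaw ≈ −11.2°. I'll grip the key with the tool leaning 30° so the key can later be laid flat.

>>> move_arm(
  motion="-3.35 2.65 -3 1.2 5.9 0;-3.35 2.65 -5 2.3 11.8 0;-3.35 2.65 -7 3.5 17.7 0;-3.35 2.65 -7.9 4.7 23.5 0;-3.35 2.65 -7.9 5.8 29.4 0;-3.35 2.65 -7.9 5.8 29.4 0;-3.35 2.65 -7.9 5.8 29.4 0;-3.35 2.65 -7.9 5.8 29.4 0",
  fingers=4,
)

```text
time: 17.45
tool_pos: [465.8, 421.9, 164.9]
tcp_rot: [-90.0, 29.8, -11.2]
ft_force: [-0.4, -0.1, 0.5]
finger_gap: 40.0
```

Run:
```python
from h import *
np.set_printoptions(precision=1,suppress=True)
s=readout.sense();print(s['tool_pos'],s['tcp_rot'],s['joint_pos'],s['ft_force'])
from scipy.spatial.transform import Rotation as R
M=R.from_euler('xyz',s['tcp_rot'],degrees=True).as_matrix();print(M)
```

```text
[465.8 421.9 164.9] [-90.   29.8 -11.2] [ 27.1  34.7  63.5  18.6 105.2 -50.5] [-0.4 -0.1  0.5]
[[ 0.9 -0.5  0.2]
 [-0.2  0.1  1. ]
 [-0.5 -0.9  0. ]]
```

>>> move_arm(
  motion="0 -0.1 -2 0 0 0;0 -0.1 -4 0 0 0;0 -0.1 -5.5 0 0 0;0 -0.1 -6.4 0 0 0;0 -0.1 -6.4 0 0 0;0 -0.1 -6.4 0 0 0",
)

```text
time: 17.95
tool_pos: [464.9, 421.2, 101.1]
tcp_rot: [-90.0, 29.9, -11.2]
ft_force: [0.5, -0.2, 0.1]
finger_gap: 39.7
```

>>> move_arm(
  motion="0 0 0 0 0 0;0 0 0 0 0 0;0 0 0 0 0 0;0 0 0 0 0 0;0 0 0 0 0 0;0 0 0 0 0 0;0 0 0 0 0 0;0 0 0 0 0 0",
  fingers=0.4,
  squeeze=35,
)

```text
time: 18.62
tool_pos: [466.0, 421.2, 101.6]
tcp_rot: [-89.9, 29.9, -11.2]
ft_force: [0.4, -0.5, 6.1]
finger_gap: 8.4
```

>>> move_arm(
  motion="0 0 0 0 0 -5;0.02 0.04 0 0 0 -10;0.03 0.06 0 0 0 -15;0.04 0.08 0 0 0 -20;0.05 0.1 0 0 0 -25;0.07 0.1 0 0 0 -30;0.07 0.1 0 0 0 -30",
)

```text
time: 19.2
tool_pos: [466.5, 422.7, 101.7]
tcp_rot: [-89.8, 30.0, -41.5]
ft_force: [1.1, 6.5, -0.2]
finger_gap: 8.5
```

Run:
```python
from h import *
np.set_printoptions(precision=2,suppress=True)
s=readout.sense();print(s['tool_pos'],s['tcp_rot'],s['joint_pos'],s['ft_force'],s['wrist_torque'])
```

```text
[466.53 422.73 101.71] [-89.81  30.01 -41.47] [ 22.19  26.51  81.62  26.78  86.48 -31.46] [ 1.08  6.51 -0.22] [ 1.21 -0.47 -0.45]
```

>>> move_arm(
  motion="0.02 0.05 0 0 0 -5;0.04 0.06 0 0 0 -10;0.06 0.08 0 0 0 -15;0.08 0.1 0 0 0 -20;0.1 0.1 0 0 0 -25;0.11 0.1 0 0 0 -29;0.12 0.1 0 0 0 -32;0.12 0.1 0 0 0 -34;0.12 0.1 0 0 0 -34",
)

```text
time: 19.95
tool_pos: [468.8, 423.7, 101.8]
tcp_rot: [-89.7, 30.0, -75.2]
ft_force: [6.0, 6.9, -2.9]
finger_gap: 8.5
```

Run:
```python
from h import *
np.set_printoptions(precision=2,suppress=True)
s=readout.sense();print(s['tool_pos'],s['tcp_rot'],s['joint_pos'],s['ft_force'],s['wrist_torque'])
```

```text
[468.78 423.73 101.81] [-89.7   30.01 -75.2 ] [20.51 11.87 99.8  32.37 68.23 -6.47] [ 6.    6.93 -2.88] [ 0.86 -1.27 -0.33]
```

>>> move_arm(
  motion="0.02 0.02 0 0 0 -2;0.03 0.03 0 0 0 -4;0.03 0.03 0 0 0 -4;0.03 0.03 0 0 0 -4;0.03 0.03 0 0 0 -4;0.03 0.03 0 0 0 -4",
)

```text
time: 20.45
tool_pos: [469.0, 423.8, 101.7]
tcp_rot: [-89.8, 30.0, -79.0]
ft_force: [5.0, 4.8, 1.1]
finger_gap: 8.5
```

Run:
```python
from h import *
np.set_printoptions(precision=2,suppress=True)
s=readout.sense();print(s['tool_pos'],s['tcp_rot'],s['joint_pos'],s['ft_force'],s['wrist_torque'])
```

```text
[468.98 423.8  101.75] [-89.75  30.   -79.  ] [ 20.69  10.26 101.65  32.57  66.1   -3.22] [5.04 4.76 1.11] [ 0.57 -0.85  0.44]
```

>>> move_arm(
  motion="0 0 0 0 0 -2;0 0 0 0 0 -3;0 0 0 0 0 -3;0 0 0 0 0 -3;0 0 0 0 0 -3;0 0 0 0 0 -3;0 0 0 0 0 -3;0 0 0 0 0 -3",
)

```text
time: 21.12
tool_pos: [469.0, 423.8, 101.8]
tcp_rot: [-89.7, 30.0, -82.0]
ft_force: [5.3, 3.9, 1.6]
finger_gap: 8.3
```

Run:
```python
from h import *
np.set_printoptions(precision=2,suppress=True)
s=readout.sense();print(s['tool_pos'],s['tcp_rot'],s['joint_pos'],s['ft_force'],s['wrist_torque'])
w=snap('wrist','w4')['image'];cv2.imwrite('pics/w4b.png',cv2.convertScaleAbs(cv2.resize(w,(800,600),interpolation=cv2.INTER_CUBIC),alpha=1.5))
```

```text
[469.03 423.77 101.8 ] [-89.74  30.   -81.97] [ 20.89   8.95 103.12  32.66  64.37  -0.59] [5.34 3.92 1.57] [ 0.46 -0.88  0.89]
```

View pics/w4b.png

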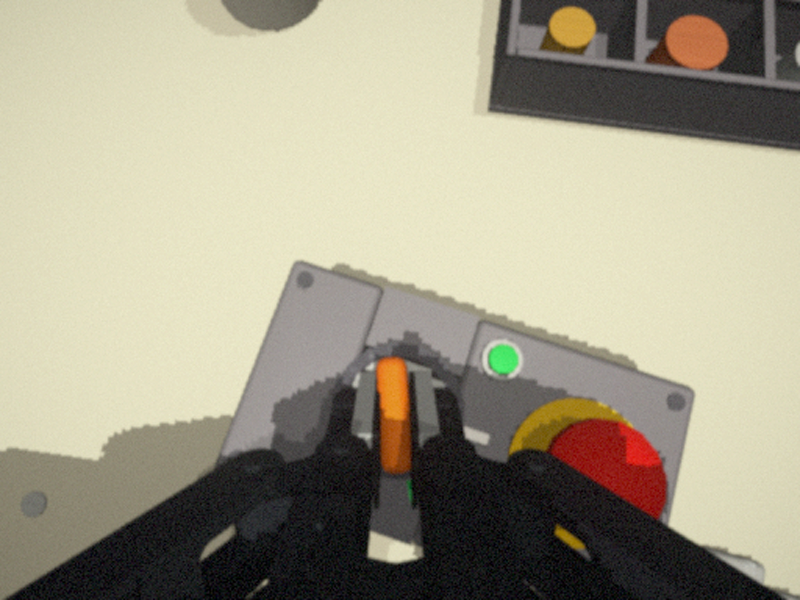

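>>> move_arm(
  motion="-0.01 0 0 0 0 5;-0.03 0 0 0 0 10;-0.05 -0.01 0 0 0 15;-0.07 -0.02 0 0 0 20;-0.09 -0.03 0 0 0 25;-0.11 -0.05 0 0 0 30;-0.13 -0.06 0 0 0 35;-0.15 -0.08 0 0 0 40;-0.16 -0.1 0 0 0 45;-0.18 -0.12 0 0 0 50",
)

```text
time: 22.0
tool_pos: [466.9, 422.3, 101.7]
tcp_rot: [-89.9, 29.9, -31.9]
ft_force: [2.8, 1.9, 5.4]
finger_gap: 8.1
```

>>> move_arm(
  motion="-0.01 -0.03 0 0 0 5;-0.02 -0.06 0 0 0 10;-0.03 -0.09 0 0 0 15;-0.04 -0.11 0 0 0 20;-0.04 -0.11 0 0 0 22;-0.04 -0.11 0 0 0 24;-0.04 -0.11 0 0 0 24;-0.04 -0.11 0 0 0 24",
)

```text
time: 22.67
tool_pos: [466.2, 420.9, 101.6]
tcp_rot: [-90.0, 29.9, -8.1]
ft_force: [0.7, -0.9, 8.1]
finger_gap: 8.2
```

Run:
```python
from h import *
np.set_printoptions(precision=2,suppress=True)
s=readout.sense();print(s['tool_pos'],s['tcp_rot'],s['joint_pos'],s['ft_force'],s['wrist_torque'])
```

```text
[466.15 420.94 101.58] [-89.98  29.89  -8.1 ] [ 27.58  38.83  64.52  17.25 101.15 -54.66] [ 0.73 -0.87  8.11] [-0.12 -0.05  0.09]
```

Go further until the stop at 0 is felt.

>>> move_arm(
  motion="0 0 0 0 0 2;0 0 0 0 0 4;0 0 0 0 0 5;0 0 0 0 0 5;0 0 0 0 0 5",
)

```text
time: 23.08
tool_pos: [466.2, 420.8, 101.6]
tcp_rot: [-90.0, 29.9, -3.2]
ft_force: [1.1, -0.8, 7.9]
finger_gap: 8.2
```

Run:
```python
from h import *
np.set_printoptions(precision=2,suppress=True)
s=readout.sense();print(s['tool_pos'],s['tcp_rot'],s['ft_force'],s['wrist_torque'])
```

```text
[466.16 420.8  101.6 ] [-90.    29.89  -3.18] [ 1.13 -0.75  7.91] [-0.21  0.07 -0.73]
```

>>> move_arm(
  motion="0 0 0 0 0 -4;0 0 0 0 0 -7.5;0 0 0 0 0 -7.5;0 0 0.2 0 0 -7.5;0 0 0.4 0 0 -7.5;0 0 0.6 0 0 -7.5;0 0 0.8 0 0 -7.5;0 0 1 0 0 -7.5",
)

```text
time: 23.75
tool_pos: [465.1, 420.7, 110.1]
tcp_rot: [-90.1, 30.0, -10.7]
ft_force: [0.5, 0.5, -0.8]
finger_gap: 8.2
```

Run:
```python
from h import *
np.set_printoptions(precision=2,suppress=True)
s=readout.sense();print(s['tool_pos'],s['tcp_rot'],s['ft_force'],s['wrist_torque'])
```

```text
[465.09 420.7  110.09] [-90.07  29.98 -10.71] [ 0.49  0.47 -0.85] [ 0.06 -0.36 -0.04]
```

>>> move_arm(
  motion="0 0 0.3 0 0 0;0 0 0.6 0 0 0;0 0 1 0 0 0;0 0 1.5 0 0 0;0 0 2.2 0 0 0;0 0 3.2 0 0 0;0 0 5 0 0 0;0 0 7 0 0 0;0 0 9 0 0 0;0 0 9 0 0 0",
)

```text
time: 24.58
tool_pos: [467.0, 421.8, 206.5]
tcp_rot: [-89.7, 29.6, -10.5]
ft_force: [0.8, 0.6, 0.9]
finger_gap: 8.1
```

Run:
```python
from h import *
np.set_printoptions(precision=2,suppress=True)
s=readout.sense();print(s['tool_pos'],s['tcp_rot'],s['ft_force'],s['wrist_torque'],s['joint_pos'])
w=snap('wrist','w5')['image'];b=snap('scene','s5')['image']
f=lambda im,k:cv2.convertScaleAbs(cv2.resize(im,None,fx=k,fy=k,interpolation=cv2.INTER_CUBIC),alpha=1.5)
A=f(w[120:384,120:400],1.4);B=f(b[140:280,330:450],3);print(A.shape,B.shape)
C=np.zeros((430,800,3),np.uint8);C[:A.shape[0],:A.shape[1]]=A;C[:420,400:760]=B;cv2.imwrite('pics/c5.png',C)
```

```text
[467.04 421.85 206.48] [-89.68  29.63 -10.53] [0.85 0.63 0.9 ] [-0.07 -0.26 -0.03] [ 27.09  33.24  61.09  18.86 108.75 -49.86]
(370, 392, 3) (420, 360, 3)
```

View pics/c5.png

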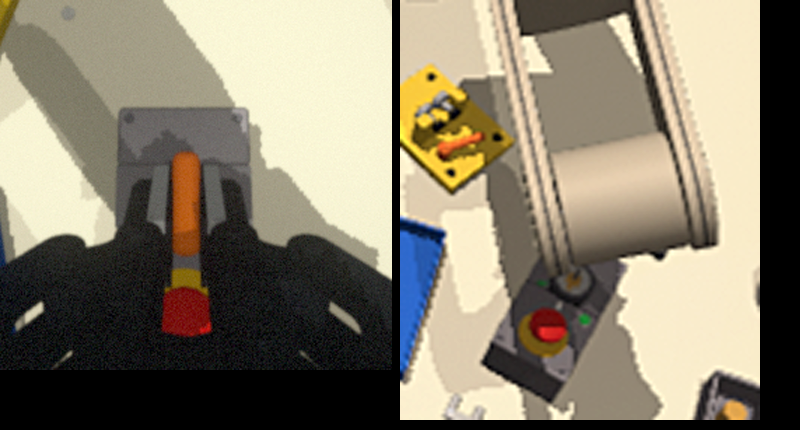

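Wrist view: key held by its head, at crop (186,200). The scene view shows the lock face empty at (572,282) and the estop untouched. Now to the tray.

>>> move_arm(
  motion="1.5 -3.5 0 0 0 2;3 -7 0 0 0 5;4.5 -10.5 0 0 0 8;6 -14 0 0 0 11;7.5 -17.5 0 0 0 13;8.5 -20.5 0 0 0 13;9.2 -23.2 0 0 0 13;9.2 -23.2 0 0 0 13;9.2 -23.2 0 0 0 13",
)

```text
time: 25.43
tool_pos: [557.2, 187.1, 199.0]
tcp_rot: [-90.1, 30.1, 2.1]
ft_force: [0.2, 1.1, -1.0]
finger_gap: 8.2
```

>>> move_arm(
  motion="0 0 0 0.3 -6.5 0;0 0 0 0.6 -13 0;0 0 0 0.9 -19.5 0;0 0 0 1.2 -26 0;0 0 0 1.5 -32.5 0;0 0 0 1.8 -39 0;0 0 0 2 -45.5 0;0 0 0 2.3 -52 0;0 0 0 2.6 -58.5 0;0 0 0 2.9 -65 0",
)

```text
time: 26.27
tool_pos: [556.4, 190.5, 200.6]
tcp_rot: [-89.6, -35.4, 2.3]
ft_force: [0.4, -1.5, 0.4]
finger_gap: 8.5
```

>>> move_arm(
  motion="0 0 0 0.3 -6 0;0 0 0 0.6 -12 0;0 0 0 0.9 -18 0;0 0 0 1.1 -24.5 0;0 0 0 1.1 -24.5 0;0 0 0 1.1 -24.5 0",
)

```text
time: 26.77
tool_pos: [559.7, 192.7, 204.8]
tcp_rot: [-89.1, -60.0, 2.0]
ft_force: [0.2, 0.4, 0.9]
finger_gap: 8.2
```

Run:
```python
from h import *
np.set_printoptions(precision=2,suppress=True)
s=readout.sense();print(s['time'],s['tool_pos'],s['tcp_rot'],s['ft_force'],s['wrist_torque'],s['joint_pos'],s['finger_gap'])
```

```text
26.7667 [559.73 192.74 204.78] [-89.15 -60.04   1.97] [0.16 0.4  0.92] [-0.02  0.52  0.06] [ 26.08 -34.16 142.95 -57.59  23.78 -22.22] 8.176896368080753
```

>>> move_arm(
  motion="0.3 -0.3 0 0 0 0;0.6 -0.3 -0.5 0 0 0;0.6 -0.3 -1.5 0 0 0;0.6 -0.3 -2.5 0 0 0;0.6 -0.3 -3 0 0 0",
)

```text
time: 27.18
tool_pos: [565.0, 186.7, 167.8]
tcp_rot: [-89.7, -59.2, 2.1]
ft_force: [0.7, 0.6, 0.0]
finger_gap: 8.4
```

Run:
```python
from h import *
np.set_printoptions(precision=2,suppress=True)
s=readout.sense();print(s['time'],s['tool_pos'],s['tcp_rot'],s['ft_force'],s['joint_pos'],s['finger_gap'])
```

```text
27.1833 [564.99 186.68 167.82] [-89.71 -59.21   2.12] [0.66 0.6  0.02] [ 24.88 -28.26 143.13 -68.29  20.66 -10.94] 8.386988024293645
```

>>> move_arm(
  motion="0.5 0 0 0 0 -6;0.5 -0.5 0 0 0 -12;0.5 -1 0 0 0 -18;0.5 -2 0 0 0 -24;0.4 -3 0 0 0 -30;0.4 -3 0 0 0 -36;0.4 -3 0 0 0 -42;0.4 -3 0 0 0 -45;0.4 -3 0 0 0 -45;0.4 -3 0 0 0 -45",
)

```text
time: 28.02
tool_pos: [568.6, 157.2, 168.0]
tcp_rot: [-90.4, -59.2, -42.2]
ft_force: [0.6, -0.0, -0.6]
finger_gap: 8.3
```

Run:
```python
from h import *
np.set_printoptions(precision=2,suppress=True)
s=readout.sense();print(s['time'],s['tool_pos'],s['tcp_rot'],s['ft_force'],s['joint_pos'],s['finger_gap'])
w=snap('scene','s6')['image'];x=snap('wrist','w6')['image']
f=lambda im,k:cv2.convertScaleAbs(cv2.resize(im,None,fx=k,fy=k,interpolation=cv2.INTER_CUBIC),alpha=1.5)
C=np.zeros((560,800,3),np.uint8);C[:560,:400]=f(w[140:280,270:370],4);C[:384,400:]=f(x[:384,56:456],1)
cv2.imwrite('pics/c6.png',C)
```

```text
28.0167 [568.62 157.19 167.96] [-90.36 -59.23 -42.21] [ 0.65 -0.01 -0.63] [ 41.68   7.65 112.26 -64.88  70.8   23.81] 8.323831177288808
```

View pics/c6.png

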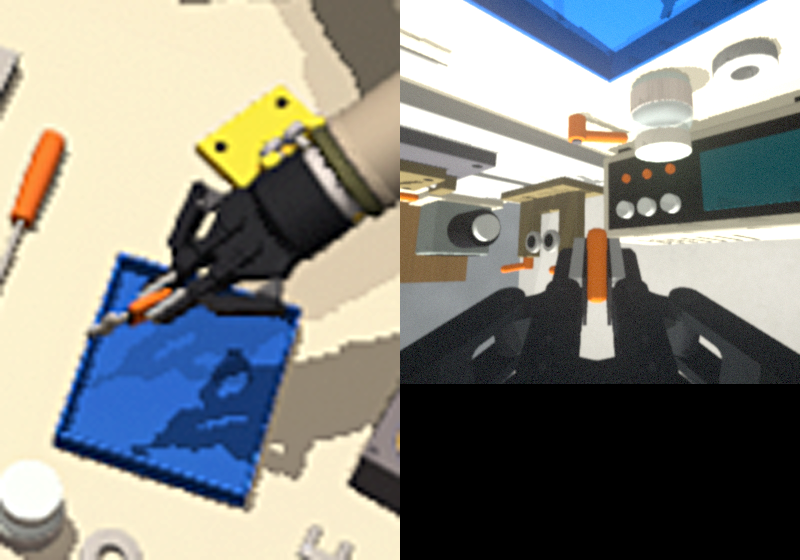

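The key is held level above the tray, with tip at crop (95,328) and head at (150,300). The tray is clear below. Descend, watching the force.

>>> move_arm(
  motion="0 0 -2 0 0 0;0 0 -4 0 0 0;0 0 -6 0 0 0;0 0 -8 0 0 0;0 0 -9.5 0 0 0;0 0 -11 0 0 0;0 0 -12 0 0 0;0 0 -12.8 0 0 0;0 0 -12.8 0 0 0;0 0 -12.8 0 0 0",
)

```text
time: 28.95
tool_pos: [569.7, 157.4, 42.9]
tcp_rot: [-89.7, -59.5, -42.8]
ft_force: [0.4, 0.3, -0.9]
finger_gap: 8.2
```

>>> move_arm(
  motion="0 0 -0.4 0 0 0;0 0 -0.8 0 0 0;0 0 -1.2 0 0 0;0 0 -1.5 0 0 0;0 0 -1.5 0 0 0;0 0 -1.5 0 0 0",
)

```text
time: 29.45
tool_pos: [569.8, 157.6, 27.6]
tcp_rot: [-89.7, -59.5, -42.9]
ft_force: [0.1, 0.2, -0.1]
finger_gap: 8.5
```

Run:
```python
from h import *
np.set_printoptions(precision=2,suppress=True)
s=readout.sense();print(s['time'],s['tool_pos'],s['tcp_rot'],s['ft_force'],s['joint_pos'],s['finger_gap'])
```

```text
29.45 [569.84 157.61  27.57] [-89.65 -59.51 -42.85] [ 0.14  0.24 -0.09] [ 41.72  25.11 110.69 -71.26  64.86  40.2 ] 8.479786879903509
```

>>> move_arm(
  motion="0 0 -0.2 0 0 0;0 0 -0.4 0 0 0;0 0 -0.6 0 0 0;0 0 -0.6 0 0 0;0 0 -0.6 0 0 0",
)

```text
time: 29.87
tool_pos: [569.9, 157.6, 21.6]
tcp_rot: [-89.6, -59.5, -42.9]
ft_force: [0.9, -0.0, -1.4]
finger_gap: 8.3
```

>>> move_arm(
  motion="0 0 -0.1 0 0 0;0 0 -0.2 0 0 0;0 0 -0.2 0 0 0;0 0 -0.2 0 0 0",
)

```text
time: 30.2
tool_pos: [569.9, 157.7, 19.8]
tcp_rot: [-89.6, -59.5, -42.9]
ft_force: [0.0, -0.1, -0.6]
finger_gap: 8.4
```

>>> move_arm(
  motion="0 0 -0.1 0 0 0;0 0 -0.2 0 0 0;0 0 -0.2 0 0 0;0 0 -0.2 0 0 0",
)

```text
time: 30.53
tool_pos: [569.9, 157.7, 17.7]
tcp_rot: [-89.6, -59.5, -42.9]
ft_force: [0.6, -0.4, -1.1]
finger_gap: 8.4
```

>>> move_arm(
  motion="0 0 -0.1 0 0 0;0 0 -0.1 0 0 0;0 0 -0.1 0 0 0",
)

```text
time: 30.78
tool_pos: [570.0, 157.7, 16.8]
tcp_rot: [-89.6, -59.5, -42.9]
ft_force: [-0.3, -0.2, -0.6]
finger_gap: 8.5
```

>>> move_arm(
  motion="0 0 -0.1 0 0 0;0 0 -0.1 0 0 0;0 0 -0.1 0 0 0",
)

```text
time: 31.03
tool_pos: [569.9, 157.7, 15.8]
tcp_rot: [-89.6, -59.5, -42.9]
ft_force: [-0.6, 0.8, -1.3]
finger_gap: 8.4
```

>>> move_arm(
  motion="0 0 -0.1 0 0 0;0 0 -0.1 0 0 0;0 0 -0.1 0 0 0",
)

```text
time: 31.28
tool_pos: [570.2, 157.8, 15.5]
tcp_rot: [-89.5, -59.6, -43.0]
ft_force: [-3.1, -0.0, 5.0]
finger_gap: 8.4
```

>>> move_arm(
  motion="0 0 0 0 0 0;0 0 0 0 0 0;0 0 0 0 0 0;0 0 0 0 0 0",
  fingers=1.3,
  squeeze=20,
)

```text
time: 31.62
tool_pos: [569.9, 157.6, 14.6]
tcp_rot: [-89.6, -59.5, -42.9]
ft_force: [0.1, 0.1, -0.6]
finger_gap: 12.9
```

>>> move_arm(
  motion="0 0 0 0 0 0;0 0 0 0 0 0;0 0 0 0 0 0;0 0 0 0 0 0",
  fingers=2.4,
)

```text
time: 31.95
tool_pos: [570.0, 157.7, 14.8]
tcp_rot: [-89.6, -59.5, -42.9]
ft_force: [0.2, 1.0, 0.4]
finger_gap: 24.4
```

Run:
```python
from h import *
np.set_printoptions(precision=2,suppress=True)
s=readout.sense();print(s['time'],s['tool_pos'],s['tcp_rot'],s['ft_force'],s['finger_gap'])
for n,c in(('scene','s7'),('top','t7')):
    im=snap(n,c);hsv=cv2.cvtColor(im['image'],cv2.COLOR_BGR2HSV)
    m=cv2.inRange(hsv,(3,150,60),(18,255,255));n_,l,st,ce=cv2.connectedComponentsWithStats(m)
    for i in range(1,n_):
        if st[i,4]>6: print(c,st[i],ce[i],ray(im,*ce[i],18))
```

```text
31.95 [569.97 157.69  14.81] [-89.58 -59.51 -42.92] [0.16 1.   0.37] 24.388893834805277
s7 [177  74  12  21  31] [181.52  83.81] [  81.75 -555.43   18.  ]
s7 [164  92  12  24  33] [168.85 102.79] [ 197.13 -555.37   18.  ]
s7 [111 146  16  12  56] [119.23 151.77] [ 492.48 -615.7    18.  ]
s7 [273 173  13  23 143] [279.12 183.67] [392.42   7.65  18.  ]
s7 [342 184  16   8  54] [348.63 187.78] [311.14 251.05  18.  ]
s7 [187 190  13  12  64] [192.66 195.5 ] [ 560.75 -266.02   18.  ]
s7 [129 226  11  22  99] [134.   237.55] [ 790.66 -378.64   18.  ]
s7 [386 231   4   5  12] [387.17 233.  ] [438.32 428.15  18.  ]
s7 [299 233   9   9  34] [302.71 236.5 ] [563.55 160.43  18.  ]
s7 [166 242  16  21 111] [173.46 252.85] [ 789.61 -225.65   18.  ]
s7 [373 244   2   6   7] [373.29 246.29] [506.1  396.59  18.  ]
s7 [241 251   9  20  78] [245.1  261.08] [724.18  11.4   18.  ]
s7 [437 274   8   7  40] [440.88 276.95] [528.63 632.27  18.  ]
s7 [432 290  11  10  77] [436.87 294.71] [594.44 631.91  18.  ]
s7 [451 298   8   8  47] [454.62 301.45] [595.01 689.11  18.  ]
s7 [446 315  10  11  81] [450.73 3
[... 559 characters left out ...]
81 163  10  10  45] [185.4 167.4] [569.19 161.98  18.  ]
t7 [ 89 165   9   9  16] [ 93.19 167.62] [563.52 425.89  18.  ]
t7 [ 15 172   9   7  46] [ 19.41 175.24] [537.61 636.45  18.  ]
t7 [ 84 175  14   6  20] [ 90.65 178.35] [532.61 431.81  18.  ]
t7 [ 83 197   5   4  10] [ 84.6 198.9] [473.59 446.49  18.  ]
t7 [235 214   9  35 291] [238.73 231.21] [390.81   5.66  18.  ]
t7 [140 248  19  16 106] [149.16 255.6 ] [317.2  256.75  18.  ]
t7 [438 284   1  23  23] [438. 295.] [ 224.66 -554.46   18.  ]
t7 [438 310   1   8   8] [438.  313.5] [ 173.81 -554.12   18.  ]
t7 [438 328   2  13  18] [438.28 333.5 ] [ 119.16 -554.53   18.  ]
t7 [438 352   2  14  20] [438.65 359.7 ] [  48.04 -555.08   18.  ]
```

>>> move_arm(
  motion="0 0 0.5 0 0 0;0 0 1 0 0 0;0 0 1.2 0 0 0;0.3 0.32 1.2 0 0 0;0.6 0.65 1.2 0 0 0;0.75 0.8 1.2 0 0 0;0.9 0.95 1.2 0 0 0;1.05 1.1 1.2 0 0 0;1.2 1.3 1.2 0 0 0;1.35 1.45 1.2 0 0 0",
)

```text
time: 32.88
tool_pos: [583.6, 172.3, 26.6]
tcp_rot: [-89.6, -59.5, -42.9]
ft_force: [-0.2, 0.1, 0.3]
finger_gap: 24.2
```

```bash
cat > blob.py <<'E'
from h import *
np.set_printoptions(precision=1,suppress=True)
s=readout.sense();print(s['time'],s['tool_pos'],s['tcp_rot'],s['ft_force'],s['finger_gap'])
import sys
im=snap('top',sys.argv[1]);hsv=cv2.cvtColor(im['image'],cv2.COLOR_BGR2HSV)
m=cv2.inRange(hsv,(3,150,40),(18,255,255));m[:140]=0;m[210:]=0;m[:,:140]=0;m[:,228:]=0
ys,xs=np.nonzero(m);print(len(xs),cv2.minAreaRect(np.c_[xs,ys].astype(np.float32)),ray(im,xs.mean(),ys.mean(),10))
E
python3 blob.py t8
```

```text
32.8833 [583.6 172.3  26.6] [-89.6 -59.5 -42.9] [-0.2  0.1  0.3] 24.22633701154831
62 ((182.90769958496094, 163.26156616210938), (6.449805736541748, 12.155404090881348), 82.87498474121094) [582.7 170.1  10. ]
```

>>> move_arm(
  motion="0.2 0.2 0.2 0 0 0;0.3 0.35 0.4 0 0 0;0.3 0.35 0.8 0 0 0;0.3 0.35 1.2 0 0 0;0.3 0.35 1.6 0 0 0;0.3 0.35 2 0 0 0;0.3 0.35 3 0 0 0;0.3 0.35 5 0 0 0;-2 2.5 7 0 0 0;-5 5.5 9 0 0 0",
)

```text
time: 33.77
tool_pos: [536.8, 222.3, 116.4]
tcp_rot: [-89.6, -59.5, -43.2]
ft_force: [0.1, 1.1, 0.2]
finger_gap: 23.9
```

>>> move_arm(
  motion="-2 2 1 0 0 0;-4 4 2 0 0 0;-6 6 3 0 0 0;-8 8 4 0 0 0;-8 8 4 0 0 0;-8 8 4 0 0 0",
)

```text
time: 34.27
tool_pos: [456.5, 305.7, 156.0]
tcp_rot: [-89.3, -59.5, -43.0]
ft_force: [0.1, 0.0, 0.2]
finger_gap: 24.0
```

```bash
python3 blob.py t9
python3 - <<'E'
from h import *
a=load('t9')['image'];b=snap('scene','s9')['image']
f=lambda im,k:cv2.convertScaleAbs(cv2.resize(im,None,fx=k,fy=k,interpolation=cv2.INTER_CUBIC),alpha=1.6)
A=f(a[135:225,60:220],2.5);B=f(b[190:290,270:420],2.6);D=f(a[130:230,275:363],2.5)
C=np.zeros((560,800,3),np.uint8)
for I,y,x in((A,0,0),(B,0,405),(D,265,0),(f(b[150:240,160:258],2.6),265,405)): C[y:y+I.shape[0],x:x+I.shape[1]]=I
cv2.imwrite('pics/c9.png',C)
E
```

```text
34.2667 [456.5 305.7 156. ] [-89.3 -59.5 -43. ] [0.1 0.  0.2] 23.979775726274354
109 ((182.6800079345703, 163.24002075195312), (10.0, 11.600000381469727), 53.13010025024414) [581.6 171.3  10. ]
```

View pics/c9.png

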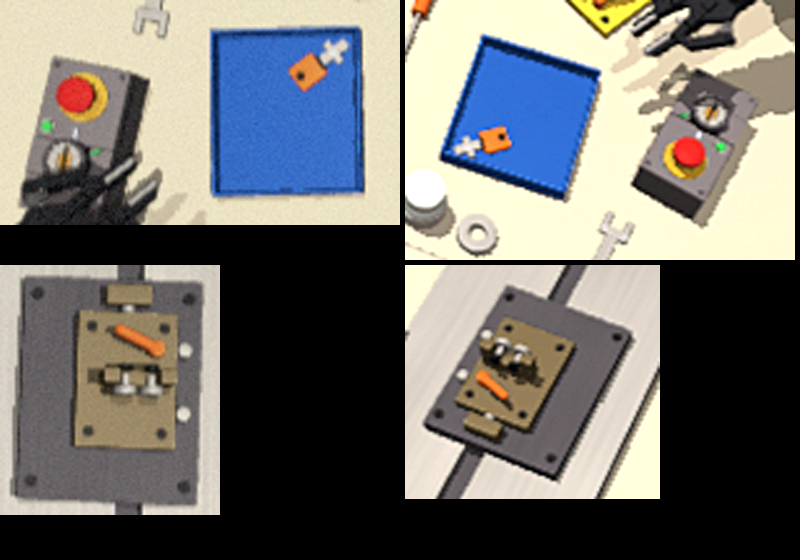

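The key lies flat in the tray at (308,72), the lock is empty, and the support is flush on both dowels and the stop. The gripper is clear of everything, so I'm handing in.

```bash
python3 -c "
from bench import r
r.hand_in()"
```

```text
the job is handed in; nothing more can be done
```

The support is home, the key has been turned and drawn out, it lies flat in the blue tray, and the job is handed in at about 34 s.

- **Support:** I pushed it home with the fingertips, first onto the dowels, then against the end stop, then once more onto the dowels. It seated firmly each time, with 18–21 N of push at the end. The last top and scene pictures show it flush with both dowels and the stop.
- **Key turn:** I turned the key clockwise until the wrist torque rose to about 0.9 N m against the stop. It stayed there for about half a second, then I turned it back until the zero stop was felt. It came out freely.
- **Key in the tray:** I set it down on its edge and released it, and a finger then tipped it over. The last pictures show it flat in the tray, the lock empty, and the other tools and parts apparently unmoved where visible. The arm never went near the emergency stop.

**Checks that disagreed:**
- Early top and wrist views differed by about 4 mm on the lock's position. A closer view settled it.
- While I was tilting the key over the tray, joint 3 read 143.13° against its 143.12° limit, so I changed the tool's heading before lowering. I can't tell whether that 0.01° counts as passing the range.
- Tipping the key onto its flat side was a small fall of about a centimetre. I did not watch that moment itself.

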